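# Take the left-hand spinner off a fan head

## Task

The fan head lies on its back on the pottery bench to be cleaned of clay dust. Unscrew the fluted spinner that holds the blade on the shaft: its thread is left-handed, as the arrow engraved on its top shows, so it comes off clockwise seen from above; ease it up as the thread lets it rise, neither forcing or dragging on the thread and shaft nor pressing on the blade. Then set the spinner down gently in the white saucer, engraved face up as it came off, and leave the other things where they are.

Things in the scene. Friction and masses are not known exactly. Their poses are not given: they have to be found in the camera images.
- spinner: Loose grey plastic spinner (blade nut): fluted round cap, 42 mm in diameter, 32 mm tall, 50 g, flat closed top, open threaded underside, held by a light grip (25 to 60 N). Origin: centre of its underside; z up. Its yaw shows how far it has turned: the straight line engraved on its top and side lies along its +x. It starts screwed fully home, this line over the hub's line.
- spinner_top (a point): Centre of the spinner's flat top, 32 mm above its origin, with a straight line engraved to the rim and a curved arrow engraved clockwise. The thread is left-hand and coarse: turned clockwise from above (yaw falling) it drives the spinner up several mm a turn; the gripper must give way, by feel. About 1 mm play up and down, 0.7 mm sideways; it sinks through the play if let go; anticlockwise jams it.
- shaft: Fixed steel shaft end, coarse thread 18 mm in diameter, ending 19 mm above the hub, hidden in the spinner at first. Origin: on the axis at the hub's top, 150 mm above the bench, where the spinner's underside sits when home; z up. The thread lets go between half and three quarters of a turn past the hub's line; a light lift tells. More than 25 N of pull, push or side load from the spinner damages it.
- fan: Fan head, fixed: black motor housing (108 mm in diameter, 90 mm tall) standing on its back, with the rear wire guard (260 mm in diameter, rim 130 mm above the bench), shaft straight up. Origin: on the bench under the shaft; z up. A wooden stick (160 mm tall, 94 mm from the axis) through the guard keeps the blade from turning.
- blade: The fan's grey plastic blade: hub 62 mm in diameter, four thin blades out to 110 mm from the axis, all lower than the hub's top. Origin: centre of the hub's top; a line is engraved there along +x. A springy washer presses it up on the spinner with 8 N; it follows the spinner up 1.5 mm at most and gives 2 mm downward. Thin: the robot must not press on it (15 N).
- saucer: Loose white ceramic saucer, 170 mm across and 20 mm tall, empty, about 0.35 kg. Origin: centre of its underside; z up.
- saucer_in (a point): Centre of the saucer's flat inner floor, 5 mm above the bench; the floor is flat to 48 mm from here.
- bowl: Bystander: unfired clay bowl, 124 mm across and 50 mm tall. Origin: centre of its underside.
- mug: Bystander: white mug, 72 mm across without its handle and 85 mm tall. Origin: centre of its underside.
- trimmer: Bystander: wooden-handled loop tool, 170 mm long, lying beyond the work. Origin: under its middle.
Things that resemble listed ones, but are neither listed nor needed, are in the scene too. Of the things like the spinner, leave any that is red; of the rest the larger one is meant.

How it is judged:
By the outcome, as a careful person would: the job done as asked, in the order asked, and still so for the second after the job is handed in, with the robot touching nothing.
It also fails if it takes over 69 s, if anything falls off the work surface, if the arm or the gripper's body presses on something with over 40 N, if the wrist force passes 120 N, or if a joint passes its speed limit or range.

## Robot

A 6-joint arm with a two-finger parallel gripper is mounted at the origin on the work surface. World frame = base frame: x ahead of the robot, y to its left, z up, the work surface at z = 0. Lengths are in m, angles in rad, forces in N, time in s.
With the tool pointing down it reaches from about 0.375 to 0.925 m from the base axis. Payload 5.7 kg.
Tool frame: the origin (TCP) lies at the very end of the fingers, on their centre line; the grasp point (between the pads) lies 19 mm behind it; z points along the fingers, y is the line along which they close (so a half turn about z gives the same grasp; the last joint's range is limited). The gripper opens to 88 mm and grips with 3 to 60 N. Pads are 20 mm wide; open, the fingers measure 115 mm over their backs; the gripper's body (75 mm by 178 mm) begins 61 mm behind the grasp point.
Start: joints at [1.154, 0.359, 1.51, -0, 1.272, -0.115], TCP at [0.178, 0.573, 0.223] pointing down, gripper open.
Joint ranges: [-2.97, 2.97], [-1.01, 2.36], [0.21, 2.38], [-0.96, 4.11], [0.2, 2.71], [-2.98, 2.98]. Speed limits (rad/s): [2.39, 2.39, 3.14, 3.14, 3.14, 3.14].

## Interface

Orientations are given as a 3x3 rotation matrix whose columns are the frame's x, y, z axes.
In Python, from rig import arm gives the robot as it stands. The module is installed in compiled form; this text tells all that it offers.
- The arm moves only by the tool move_arm, never from a script. Its arguments are lists of equal length, an entry for each row: "linear": the shift along the tool's x, y, z in m, a list of three; "rot": the turn, a rotation vector about the tool's x, y, z in rad, a list of three. A call has 1 to 8 rows; each row shifts and turns the commanded pose from where the row before left it, along the tool's axes as they then stand; what a row does not reach is not made up. A row lasts 1/10 s, in which the tool goes at most 50 mm and 8.59 degrees, less where a joint would pass 70% of its speed; a pose out of reach is approached as far as the arm can. A call is refused whole if a number of a shift passes 0.05 or a number of a turn 0.15, either way. A call with a gripper value outside its range is refused whole. "hand" is the closure, from 0 (fully open) to 1 (shut), set as the call begins (left out, the last holds). The fingers move at their own pace and stop on an object; the grip force is fixed at half the most. Time passes only in rows, so rows that do not move let the fingers close. It gives the time, the measured TCP pose, the force, the opening and the grip force at its end, in the units of the state.
- arm.read_state(): the state, without advancing time (a new reading comes with each control period).
- arm.camera(name): name is "scene" or "side" or "wrist"; returns a dict with "frame" (400x640x3 uint8, red, green, blue), "z_map" (400x640 float32, m along the optical axis (not along the pixel's ray), 0 where there is no reading), "fovy" (degrees; the focal length in pixels is half the picture's height over the tangent of half this angle, whatever the lens; pixels are square), "cx", "cy" (the principal point, pixels), "D" ([k1, k2, p1, p2, k3] as OpenCV has them; the pictures are not rectified), "rvec" (rotation vector, rad) and "tvec" (3), from world to camera coordinates, as OpenCV has them. Camera axes: x right, y down, z forward; pixel columns grow to the right and rows downward; lengths in m; the calibration is good to about 2 mm. A picture is of the moment at which its call begins.
- arm.close_job(): hands the job in; it is judged then, once.
Trained networks look in a picture, given as the dict that the camera call returned (one of the last four; its "shot" number tells which), for a name from the list of things; names that differ only in an ending like _2 or _b are one class to them, and where a whole thing is asked for, a point or a joint stands for the part that bears it (a point fixed in the world has none). Each returns a list of dicts, best first, with "p" (0 to 1); they miss things now and then, are a little off and sometimes report something else, mostly with a low value. They report only what shows in the picture. A call takes as long as a camera call. They do not tell look-alikes from the thing itself.
- arm.masks_of(picture, label): "mask" (400x640 bool, what is visible of it) and "pixel" ([column, row] in pixels, amid what is visible of it).
- arm.landmark_of(picture, label): "pixel" ([column, row] in pixels: a listed point, or the origin of a listed thing).
The state is a dict: "time_s": time; "q": joint angles; "joint_vel": joint speeds; "joint_torque": joint torques, N m; "tcp_pos": TCP position; "tool_rot": TCP orientation; "ft_force": force on the tool from outside, world axes, zero at the start; "moment": the same for the moment, N m; "width": finger opening in m; "gripper_force": force on a finger pad.
Only numpy, scipy, OpenCV 4.12 (cv2) and the standard library are available. Lean on these libraries where they do the work, as an engineer would, in place of code of your own. Each camera call takes 0.05 s, during which the arm holds its last target. There are 200 camera calls.

## Working session

There is one attempt and no reset: what is moved stays moved. The work goes in short steps, Python scripts to look and compute and a tool call to move; the robot and the scene stay as the last step left them, time stands still between calls to the robot, and variables do not carry over. Pictures are saved under pics/ and viewed, at most 10 in all, crops included, and the job is handed in when it is done.

Besides the shell and the picture viewer there is one more tool, called after "Request:" as name(argument=value, ...) on one line, values as JSON. move_arm: Moves the arm, as the interface text tells. Its arguments: {"type":"object","properties":{"linear":{"type":"array","items":{"type":"array","items":{"type":"number"}}},"rot":{"type":"array","items":{"type":"array","items":{"type":"number"}}},"hand":{"type":"number"}},"required":["linear","rot"]}

```bash
mkdir -p pics; cat > h.py <<'E'
from rig import arm
import numpy as np, cv2
def K(c):
    f=c["frame"].shape[0]/2/np.tan(np.radians(c["fovy"])/2)
    return np.array([[f,0,c["cx"]],[0,f,c["cy"]],[0,0,1.]])
def ray(c,px):
    n=cv2.undistortPoints(np.array([[px]],float),K(c),np.array(c["D"],float))[0,0]
    R=cv2.Rodrigues(np.array(c["rvec"],float))[0]; t=np.array(c["tvec"],float).ravel()
    return -R.T@t, R.T@np.array([n[0],n[1],1.])
def atz(c,px,z):
    o,d=ray(c,px); return o+d*(z-o[2])/d[2]
def depth(c,px):
    o,d=ray(c,px); u,v=map(int,np.round(px)); return o+d*c["z_map"][v,u]
def proj(c,p):
    return cv2.projectPoints(np.array([p],float),np.array(c["rvec"],float),np.array(c["tvec"],float),K(c),np.array(c["D"],float))[0][0,0]
def save(c,name,crop=None,s=1):
    im=c["frame"][:,:,::-1]
    if crop: im=im[crop[1]:crop[3],crop[0]:crop[2]]
    cv2.imwrite("pics/"+name,cv2.resize(im,None,fx=s,fy=s,interpolation=cv2.INTER_CUBIC))
E
python3 - <<'E'
from h import *
s=arm.read_state(); print(s)
pics=[]
for n in ("scene","side"):
    c=arm.camera(n); save(c,n+"0.png")
    for l in ("spinner","spinner_top","shaft","fan","blade","saucer","saucer_in","bowl","mug","trimmer"):
        for r in arm.landmark_of(c,l)[:4]:
            print(n,l,round(r["p"],2),np.round(r["pixel"]),np.round(depth(c,r["pixel"]),3))
E
```

```text
{'time_s': 0.0, 'q': array([ 1.15392770e+00,  3.59541395e-01,  1.51143335e+00, -2.31498962e-05,
        1.27248571e+00, -1.15073976e-01]), 'joint_vel': array([-0.00234872, -0.00014785, -0.00060828, -0.00087605, -0.00036235,
        0.00108923]), 'joint_torque': array([-1.85712328e-03, -5.15390289e+01, -2.70723850e+01,  6.73598726e-02,
        3.54135060e-02, -1.45516346e-04]), 'tcp_pos': array([0.1780588 , 0.5722452 , 0.22178758]), 'tool_rot': array([[-9.54806554e-01,  2.97227021e-01, -7.36037776e-04],
       [ 2.97227870e-01,  9.54805030e-01, -1.71680230e-03],
       [ 1.92492537e-04, -1.85798503e-03, -9.99998255e-01]]), 'ft_force': array([-0.12434676,  0.12980077,  1.18256996]), 'moment': array([ 0.05396334,  0.03420307, -0.00337519]), 'gripper_force': 0.0, 'width': 0.08791570039143039}
scene spinner 0.92 [222. 186.] [ 0.627 -0.187  0.174]
scene spinner 0.84 [232. 294.] [ 0.795 -0.14   0.032]
scene spinner 0.4 [279. 179.] [ 0.459 -0.121  0.022]
scene spinner_top 0.89 [224. 286.] [ 0.782 -0.162  0.033]
scene spinner_top 0.63 [283. 177.] [ 0.449 -0.113  0.019]
scene spinner_top 0.59 
[... 634 characters left out ...]
[ 0.444 -0.13   0.01 ]
side spinner_top 0.71 [289. 307.] [ 0.454 -0.113  0.02 ]
side spinner_top 0.66 [407. 212.] [ 0.607 -0.202  0.182]
side spinner_top 0.26 [284. 266.] [ 0.5   -0.029  0.026]
side shaft 0.18 [371. 234.] [ 0.566 -0.173  0.145]
side fan 0.69 [397. 305.] [ 0.568 -0.235  0.048]
side fan 0.5 [284. 266.] [ 0.5   -0.029  0.026]
side blade 0.81 [403. 226.] [ 0.592 -0.211  0.168]
side saucer 0.56 [216. 218.] [0.488 0.215 0.003]
side saucer_in 0.85 [214. 216.] [0.488 0.227 0.005]
side saucer_in 0.62 [322. 178.] [ 0.777  0.223 -0.001]
side bowl 0.76 [372. 232.] [ 0.572 -0.17   0.145]
side mug 0.61 [286. 265.] [ 0.504 -0.03   0.027]
side trimmer 0.88 [320. 178.] [ 0.771  0.225 -0.   ]
```

View pics/scene0.png

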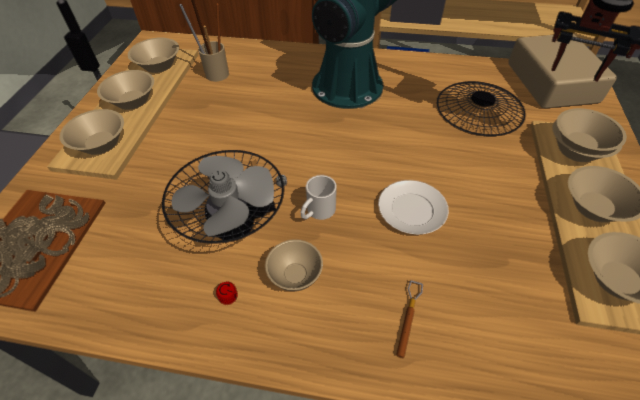

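View pics/side0.png

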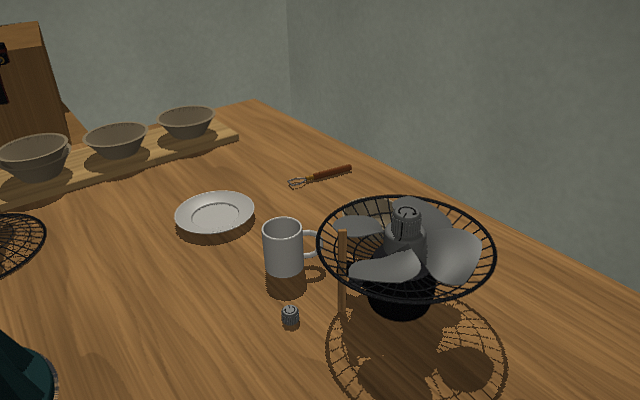

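The scene view shows the fan at (222,190) with the grey spinner on its hub, a red spinner at (227,293), the saucer at (413,208), the mug at (320,197) and the bowl at (294,266). The side view shows the spinner at (406,215), a small grey look-alike on the bench at (290,316) and the stick at (341,270).

The candidates are the grey one on the hub at side (406,215), the small grey one at side (290,316) and the red one at scene (227,293). The one on the hub fits, because it is the larger grey one. I'll confirm that in a crop.

```bash
python3 - <<'E'
from h import *
def cloud(c):
    v,u=np.mgrid[:400,:640]; px=np.stack([u,v],-1).reshape(-1,1,2).astype(float)
    n=cv2.undistortPoints(px,K(c),np.array(c["D"],float))[:,0]
    R=cv2.Rodrigues(np.array(c["rvec"],float))[0]; t=np.array(c["tvec"],float).ravel()
    z=c["z_map"].ravel(); P=np.c_[n*z[:,None],z]; return ((P-t)@R).reshape(400,640,3)
for n in ("scene","side"):
    c=arm.camera(n); P=cloud(c)
    if n=="side": save(c,"crop_side.png",(260,180,520,360),3)
    m=(P[...,2]>.176)&(P[...,2]<.19)&(np.hypot(P[...,0]-.62,P[...,1]+.2)<.05)
    q=P[m]; print(n,m.sum(),q.mean(0).round(4),q.min(0).round(3),q.max(0).round(3))
    m=(P[...,2]>.003)&(P[...,2]<.03)&(np.hypot(P[...,0]-.488,P[...,1]-.22)<.11)
    q=P[m]; print(" saucer",q.min(0).round(3),q.max(0).round(3),((q.min(0)+q.max(0))/2).round(3))
    if n=="side":
        w=P[250:300,336:346].reshape(-1,3); print("stick",np.median(w[w[:,2]>.05],0).round(3))
E
```

```text
scene 240 [ 0.6139 -0.1975  0.1819] [ 0.592 -0.22   0.176] [ 0.631 -0.179  0.187]
 saucer [0.38  0.115 0.003] [0.593 0.322 0.024] [0.486 0.219 0.014]
side 397 [ 0.6052 -0.2036  0.1806] [ 0.588 -0.222  0.176] [ 0.628 -0.181  0.183]
 saucer [0.407 0.138 0.003] [0.573 0.31  0.022] [0.49  0.224 0.012]
stick [ 0.523 -0.157  0.111]
```

View pics/crop_side.png

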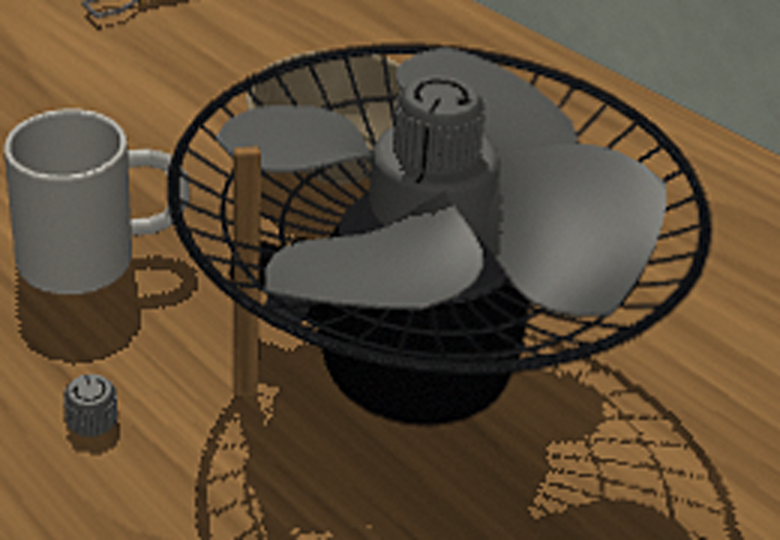

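The crop confirms it: the hub spinner at crop (440,115) is large, grey and carries the arrow, while the bench one at (92,405) is much smaller. It sits at about (0.610, -0.201). I'm setting out to go above it.

Request:
move_arm(linear=[[-0.032, -0.0305, -0.004], [-0.032, -0.0305, -0.004], [-0.032, -0.0305, -0.004], [-0.032, -0.0305, -0.004], [-0.032, -0.0305, -0.004], [-0.032, -0.0305, -0.004], [-0.032, -0.0305, -0.004], [-0.032, -0.0305, -0.004]], rot=[[0, 0, 0], [0, 0, 0], [0, 0, 0], [0, 0, 0], [0, 0, 0], [0, 0, 0], [0, 0, 0], [0, 0, 0]])

```text
time_s: 2.0
tcp_pos: [0.3508, 0.2623, 0.2551]
tool_rot: [[-0.955, 0.297, 0.001], [0.297, 0.955, 0.0], [-0.001, 0.0, -1.0]]
ft_force: [0.6, -0.0, -0.3]
width: 0.0877
gripper_force: 0.0
```

Request:
move_arm(linear=[[-0.032, -0.0305, -0.004], [-0.032, -0.0305, -0.004], [-0.032, -0.0305, -0.004], [-0.032, -0.0305, -0.004], [-0.032, -0.0305, -0.004], [-0.032, -0.0305, -0.004], [-0.032, -0.0305, -0.004], [-0.032, -0.0305, -0.004]], rot=[[0, 0, 0], [0, 0, 0], [0, 0, 0], [0, 0, 0], [0, 0, 0], [0, 0, 0], [0, 0, 0], [0, 0, 0]])

```text
time_s: 2.8
tcp_pos: [0.5228, -0.0471, 0.287]
tool_rot: [[-0.955, 0.298, 0.0], [0.298, 0.955, -0.0], [-0.0, 0.0, -1.0]]
ft_force: [1.3, 0.5, -0.6]
width: 0.0878
gripper_force: 0.0
```

Request:
move_arm(linear=[[-0.032, -0.0305, -0.004], [-0.032, -0.0305, -0.004], [-0.032, -0.0305, -0.004], [-0.032, -0.0305, -0.004], [0, 0, 0], [0, 0, 0]], rot=[[0, 0, 0], [0, 0, 0], [0, 0, 0], [0, 0, 0], [0, 0, 0], [0, 0, 0]])

```text
time_s: 3.4
tcp_pos: [0.6081, -0.2004, 0.3021]
tool_rot: [[-0.954, 0.299, -0.001], [0.299, 0.954, 0.001], [0.001, 0.0, -1.0]]
ft_force: [-0.9, 1.0, -0.1]
width: 0.0879
gripper_force: 0.0
```

```bash
cat >> h.py <<'E'
def cloud(c):
    v,u=np.mgrid[:400,:640]; px=np.stack([u,v],-1).reshape(-1,1,2).astype(float)
    n=cv2.undistortPoints(px,K(c),np.array(c["D"],float))[:,0]
    R=cv2.Rodrigues(np.array(c["rvec"],float))[0]; t=np.array(c["tvec"],float).ravel()
    z=c["z_map"].ravel(); P=np.c_[n*z[:,None],z]; return ((P-t)@R).reshape(400,640,3)
def top(c,guess,zlo,zhi,r=.04):
    P=cloud(c); m=(P[...,2]>zlo)&(P[...,2]<zhi)&(np.hypot(P[...,0]-guess[0],P[...,1]-guess[1])<r)
    zt=np.median(P[...,2][m])
    cn=max(cv2.findContours(m.astype(np.uint8),cv2.RETR_EXTERNAL,cv2.CHAIN_APPROX_NONE)[0],key=cv2.contourArea)
    w=np.array([atz(c,p,zt)[:2] for p in cv2.convexHull(cn)[:,0].astype(float)],np.float32)
    (x,y),R=cv2.minEnclosingCircle(w)
    e=cv2.fitEllipse(w); return zt,(x,y,R),e
E
python3 - <<'E'
from h import *
c=arm.camera("wrist"); save(c,"w1.png")
print(top(c,(.61,-.2),.174,.192)); s=arm.read_state(); print(s["tcp_pos"],s["q"])
E
```

```text
(np.float64(0.18156614220411904), (0.6069536209106445, -0.19723452627658844, 0.02103496715426445), ((0.6068801283836365, -0.19698642194271088), (0.04094811528921127, 0.04166156053543091), 76.69568634033203))
[ 0.60755568 -0.19937041  0.30217585] [-4.25251186e-01  3.61144719e-01  1.30901655e+00  3.51350731e-04
  1.47291598e+00 -1.69382408e+00]
```

View pics/w1.png

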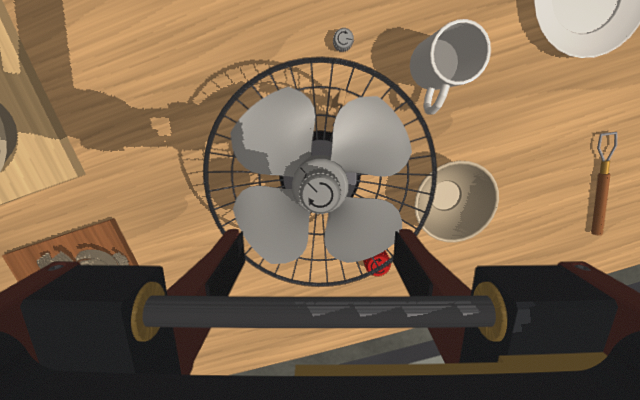

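The wrist view shows the spinner from above at (322,190), centred between the fingers, with nothing in the fingers' way. Next I turn the hand half a turn and look again to cancel the camera's calibration offset.

Request:
move_arm(linear=[[0, 0, 0], [0, 0, 0], [0, 0, 0], [0, 0, 0], [0, 0, 0], [0, 0, 0], [0, 0, 0], [0, 0, 0]], rot=[[0, 0, 0.15], [0, 0, 0.15], [0, 0, 0.15], [0, 0, 0.15], [0, 0, 0.15], [0, 0, 0.15], [0, 0, 0.15], [0, 0, 0.15]])

```text
time_s: 4.25
tcp_pos: [0.6072, -0.1977, 0.3029]
tool_rot: [[-0.065, 0.998, -0.001], [0.998, 0.065, 0.0], [0.001, -0.0, -1.0]]
ft_force: [-0.6, 0.1, -0.4]
width: 0.088
gripper_force: 0.0
```

Request:
move_arm(linear=[[0, 0, 0], [0, 0, 0], [0, 0, 0], [0, 0, 0], [0, 0, 0], [0, 0, 0], [0, 0, 0], [0, 0, 0]], rot=[[0, 0, 0.15], [0, 0, 0.15], [0, 0, 0.15], [0, 0, 0.15], [0, 0, 0.15], [0, 0, 0.15], [0, 0, 0.15], [0, 0, 0.15]])

```text
time_s: 5.05
tcp_pos: [0.6072, -0.1978, 0.3029]
tool_rot: [[0.907, 0.422, -0.0], [0.422, -0.907, 0.0], [-0.0, -0.001, -1.0]]
ft_force: [-0.8, 0.2, 1.0]
width: 0.0879
gripper_force: 0.0
```

Request:
move_arm(linear=[[0, 0, 0], [0, 0, 0], [0, 0, 0], [0, 0, 0], [0, 0, 0], [0, 0, 0], [0, 0, 0]], rot=[[0, 0, 0.15], [0, 0, 0.15], [0, 0, 0.15], [0, 0, 0.15], [0, 0, 0.15], [0, 0, 0], [0, 0, 0]])

```text
time_s: 5.75
tcp_pos: [0.6076, -0.1985, 0.3029]
tool_rot: [[0.954, -0.3, -0.0], [-0.3, -0.954, 0.0], [-0.0, -0.0, -1.0]]
ft_force: [-0.1, 1.2, -0.1]
width: 0.0879
gripper_force: 0.0
```

```bash
python3 - <<'E'
from h import *
c=arm.camera("wrist")
print(top(c,(.61,-.2),.174,.192)); s=arm.read_state(); print(s["tcp_pos"],s["q"],s["time_s"])
E
```

```text
(np.float64(0.18155918221744616), (0.6099433302879333, -0.19756415486335754, 0.020973682403564453), ((0.6100319623947144, -0.19757626950740814), (0.04108276963233948, 0.04148448631167412), 122.2540283203125))
[ 0.60774521 -0.19877381  0.30286244] [-4.24107776e-01  3.59982182e-01  1.30914110e+00  7.42676596e-05
  1.47261608e+00  1.45221439e+00] 5.8
```

Request:
move_arm(linear=[[0, 0, 0], [0, 0, 0], [0, 0, 0], [0, 0, 0], [0, 0, 0], [0, 0, 0], [0, 0, 0], [0, 0, 0]], rot=[[0, 0, -0.15], [0, 0, -0.15], [0, 0, -0.15], [0, 0, -0.15], [0, 0, -0.15], [0, 0, -0.15], [0, 0, -0.15], [0, 0, -0.15]])

```text
time_s: 6.6
tcp_pos: [0.6079, -0.1994, 0.3027]
tool_rot: [[0.622, 0.783, -0.0], [0.783, -0.622, 0.0], [-0.0, -0.0, -1.0]]
ft_force: [0.6, -0.1, 0.3]
width: 0.0875
gripper_force: 0.0
```

Request:
move_arm(linear=[[0, 0, 0], [0, 0, 0], [0, 0, 0], [0, 0, 0], [0, 0, 0], [0, 0, 0], [0, 0, 0], [0, 0, 0]], rot=[[0, 0, -0.15], [0, 0, -0.15], [0, 0, -0.15], [0, 0, -0.15], [0, 0, -0.15], [0, 0, -0.15], [0, 0, -0.15], [0, 0, -0.15]])

```text
time_s: 7.4
tcp_pos: [0.6079, -0.1994, 0.3027]
tool_rot: [[-0.504, 0.864, -0.0], [0.864, 0.504, 0.0], [0.0, -0.0, -1.0]]
ft_force: [-0.0, 0.1, 0.1]
width: 0.0876
gripper_force: 0.0
```

Request:
move_arm(linear=[[0, 0, 0], [0, 0, 0], [0, 0, 0], [0, 0, 0], [0, 0, 0.01], [0, 0, 0.01], [0, 0, 0.01], [0, 0, 0.01]], rot=[[0, 0, -0.15], [0, 0, -0.15], [0, 0, -0.15], [0, 0, -0.15], [0, 0, -0.15], [0, 0, -0.15], [0, 0, -0.15], [0, 0, -0.15]])

```text
time_s: 8.2
tcp_pos: [0.608, -0.1994, 0.2624]
tool_rot: [[-0.988, -0.157, -0.0], [-0.157, 0.988, 0.0], [0.0, 0.0, -1.0]]
ft_force: [-0.3, 0.0, 0.2]
width: 0.0878
gripper_force: 0.0
```

Request:
move_arm(linear=[[0, 0, 0.015], [0, 0, 0.015], [0, 0, 0.015], [0, 0, 0], [0, 0, 0], [0, 0, 0]], rot=[[0, 0, -0.15], [0, 0, -0.15], [0, 0, -0.15], [0, 0, 0], [0, 0, 0], [0, 0, 0]])

```text
time_s: 8.8
tcp_pos: [0.6086, -0.1999, 0.2187]
tool_rot: [[-0.827, -0.562, 0.001], [-0.562, 0.827, -0.001], [-0.001, -0.001, -1.0]]
ft_force: [0.5, -0.1, -0.1]
width: 0.0881
gripper_force: 0.0
```

```bash
python3 - <<'E'
from h import *
for i in range(5):
    c=arm.camera("wrist"); s=arm.read_state(); print(s["tcp_pos"].round(4),s["q"][5],s["time_s"],s["ft_force"].round(1))
    if i in(0,4): print(top(c,(.61,-.2),.174,.192))
print(s["tool_rot"].round(3))
E
```

```text
[ 0.6087 -0.2     0.2188] -2.5925326544321057 8.85 [ 0.4 -0.7 -0. ]
(np.float64(0.18158165566555745), (0.6067237257957458, -0.19892165064811707, 0.021160228177905083), ((0.6068577170372009, -0.19871138036251068), (0.04089931771159172, 0.04190483316779137), 119.02983856201172))
[ 0.6087 -0.2     0.2187] -2.5929141152079325 8.9 [-0.1  1.5 -0.3]
[ 0.6086 -0.2     0.2186] -2.5932179050030864 8.95 [-1.2  0.5 -0.5]
[ 0.6085 -0.1999  0.2185] -2.5934554090470168 9.0 [ 0.5 -0.2  0.3]
[ 0.6084 -0.1999  0.2184] -2.5936280121950905 9.05 [-0.4  0.3 -0.3]
(np.float64(0.18161174529616697), (0.6065131425857544, -0.1987908035516739, 0.02125413715839386), ((0.6067421436309814, -0.19870880246162415), (0.040882620960474014, 0.04184744507074356), 129.1490020751953))
[[-0.827 -0.563  0.001]
 [-0.563  0.827 -0.001]
 [-0.    -0.001 -1.   ]]
```

Request:
move_arm(linear=[[-0.0008, 0.002, 0], [0, 0, 0.012], [0, 0, 0.012], [0, 0, 0.012], [0, 0, 0.012], [0, 0, 0.008], [0, 0, 0.004], [0, 0, 0]], rot=[[0, 0, 0], [0, 0, 0], [0, 0, 0], [0, 0, 0], [0, 0, 0], [0, 0, 0], [0, 0, 0], [0, 0, 0]])

```text
time_s: 9.85
tcp_pos: [0.6073, -0.1976, 0.1568]
tool_rot: [[-0.826, -0.563, -0.001], [-0.563, 0.826, 0.0], [0.001, 0.001, -1.0]]
ft_force: [-0.2, -0.2, -0.3]
width: 0.0878
gripper_force: 0.0
```

Request:
move_arm(linear=[[0, 0, 0], [0, 0, 0], [0, 0, 0], [0, 0, 0], [0, 0, 0]], rot=[[0, 0, 0], [0, 0, 0], [0, 0, 0], [0, 0, 0], [0, 0, 0]], hand=0.49)

```text
time_s: 10.35
tcp_pos: [0.6077, -0.1978, 0.1579]
tool_rot: [[-0.826, -0.563, 0.0], [-0.563, 0.826, -0.0], [-0.0, -0.0, -1.0]]
ft_force: [-0.6, -0.8, 0.5]
width: 0.0513
gripper_force: 0.0
```

```bash
python3 - <<'E'
from h import *
c=arm.camera("wrist"); s=arm.read_state(); print(s["tcp_pos"].round(4),s["width"],s["ft_force"].round(1)); print(top(c,(.61,-.2),.174,.192,.03)); save(c,"w2.png")
E
```

```text
[ 0.6077 -0.1978  0.1579] 0.047012545563486836 [ 0.5 -0.2 -0.6]
(np.float64(0.18165727785768193), (0.6059224009513855, -0.19946253299713135, 0.02139447070658207), ((0.6060836911201477, -0.19909116625785828), (0.04065324738621712, 0.042111124843358994), 122.7097396850586))
```

View pics/w2.png

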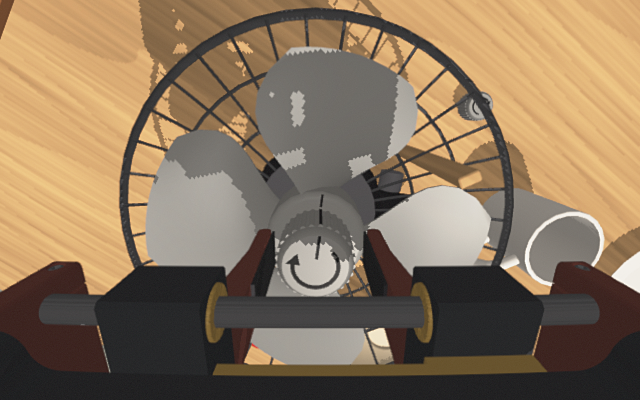

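The view shows the spinner at (316,260) between the fingers, whose inner edges are at about columns 272 and 368. It may sit slightly left of centre, so I'm measuring the two gaps.

```bash
python3 - <<'E'
from h import *
for i in range(2):
    c=arm.camera("wrist"); s=arm.read_state(); P=cloud(c)
    Q=(P-s["tcp_pos"])@s["tool_rot"]
    x,y,z=Q[...,0],Q[...,1],Q[...,2]
    for lo,hi in ((-.03,-.026),(-.026,-.022),(-.022,-.018),(-.018,-.012)):
        m=(z>lo)&(z<hi)&(abs(x)<.03)&(abs(y)<.05)
        a=y[m]; l=a[(a<-.0215)]; r=a[a>.0215]; sp=a[abs(a)<.023]
        print(lo,len(l),l.max() if len(l) else 0,len(r),r.min() if len(r) else 0,"sp",len(sp),(sp.min(),sp.max()) if len(sp) else 0)
    print(s["width"],s["tcp_pos"])
row=c["z_map"]
for v in (235,245,255,265): print(v,np.round(row[v,255:385:2]*1000).astype(int).tolist())
E
```

```text
-0.03 121 -0.021654513264055077 129 0.025457167254905023 sp 61 (np.float64(-0.0228087329696325), np.float64(0.0012014547152196877))
-0.026 106 -0.02164406175612234 114 0.025482623148669073 sp 3743 (np.float64(-0.022960968627554645), np.float64(0.019066379181056137))
-0.022 114 -0.021701391909373282 103 0.02558852927684881 sp 841 (np.float64(-0.022866221168832013), np.float64(0.021008913187332227))
-0.018 147 -0.021691564271278593 145 0.02555294158128026 sp 385 (np.float64(-0.022802966478788954), np.float64(0.020883729940167687))
0.04593474698139964 [ 0.6078662  -0.19795205  0.15785276]
-0.03 67 -0.021547681584173656 118 0.024743639454669362 sp 67 (np.float64(-0.022898647080359054), np.float64(-0.0013248215245665524))
-0.026 58 -0.021772016083476283 108 0.024754015224454515 sp 3754 (np.float64(-0.022837504128535243), np.float64(0.01915278332578746))
-0.022 57 -0.021593368646265026 104 0.024719037197712557 sp 847 (np.float64(-0.022980800256087924), np.float64(0.021251229049367038))
-0.018 82 -0.021556430367114184 139 0.024718487460292555 sp 378 (np.float64(-0.022825104756137426), np.fl
[... 704 characters left out ...]
1, 151, 151, 151, 151, 151, 152, 152, 202]
255 [140, 140, 140, 140, 140, 140, 144, 142, 0, 150, 158, 157, 155, 153, 151, 152, 150, 150, 151, 151, 151, 151, 150, 150, 151, 151, 150, 151, 150, 151, 151, 150, 150, 151, 151, 151, 150, 151, 150, 150, 150, 151, 150, 152, 153, 151, 151, 152, 154, 156, 186, 186, 170, 162, 154, 148, 144, 143, 141, 140, 140, 140, 140, 141, 141]
265 [132, 132, 131, 132, 131, 134, 134, 140, 145, 152, 157, 155, 155, 153, 152, 151, 154, 153, 153, 151, 152, 153, 151, 151, 152, 152, 153, 152, 151, 152, 152, 151, 152, 152, 153, 151, 153, 152, 152, 153, 153, 151, 152, 153, 152, 152, 153, 153, 154, 155, 158, 355, 170, 162, 155, 149, 143, 136, 136, 134, 131, 132, 131, 131, 131]
```

Request:
move_arm(linear=[[0, -0.0013, 0], [0, 0, 0], [0, 0, 0]], rot=[[0, 0, 0], [0, 0, 0], [0, 0, 0]])

```text
time_s: 10.8
tcp_pos: [0.6082, -0.1987, 0.1576]
tool_rot: [[-0.826, -0.563, -0.0], [-0.563, 0.826, 0.0], [0.0, 0.0, -1.0]]
ft_force: [0.6, 0.0, 0.8]
width: 0.0448
gripper_force: 0.0
```

```bash
cat >> h.py <<'E'
def gaps(n=2):
    for i in range(n):
        c=arm.camera("wrist"); s=arm.read_state()
        Q=(cloud(c)-s["tcp_pos"])@s["tool_rot"]; x,y,z=np.moveaxis(Q,-1,0)
        # rows through pads: finger-inner edge and spinner edges from y-sorted gaps
        m=(z>-.026)&(z<-.014)&(abs(x)<.02)&(abs(y)<.035); a=np.sort(y[m]); d=np.diff(a); k=np.argsort(d)[-4:]
        print("gaps(mm)",[(round(a[j]*1e3,1),round(a[j+1]*1e3,1)) for j in sorted(k)],"w",round(s["width"]*1e3,2),"ft",s["ft_force"].round(1),"M",s["moment"].round(2),"gf",round(s["gripper_force"],1),"tcp",s["tcp_pos"].round(4),"t",s["time_s"])
    return c
E
python3 -c "
from h import *
c=gaps(3); save(c,'w3.png',(230,180,410,300),4)"
```

```text
gaps(mm) [(np.float64(1.0), np.float64(1.4)), (np.float64(1.5), np.float64(1.9)), (np.float64(2.0), np.float64(2.4)), (np.float64(21.9), np.float64(23.9))] w 44.79 ft [-0.2  0.4  0.7] M [ 0.04  0.02 -0.05] gf 0.0 tcp [ 0.6082 -0.1987  0.1576] t 10.85
gaps(mm) [(np.float64(1.0), np.float64(1.4)), (np.float64(1.5), np.float64(1.9)), (np.float64(1.9), np.float64(2.4)), (np.float64(21.8), np.float64(23.9))] w 44.58 ft [-0.  -0.3  0.3] M [ 0.05  0.04 -0.  ] gf 0.0 tcp [ 0.6082 -0.1986  0.1576] t 10.9
gaps(mm) [(np.float64(1.0), np.float64(1.4)), (np.float64(1.5), np.float64(1.9)), (np.float64(2.0), np.float64(2.4)), (np.float64(22.0), np.float64(23.8))] w 44.84 ft [ 0.4 -0.6  0.3] M [ 0.12  0.03 -0.01] gf 0.0 tcp [ 0.6083 -0.1987  0.1576] t 10.95
```

View pics/w3.png

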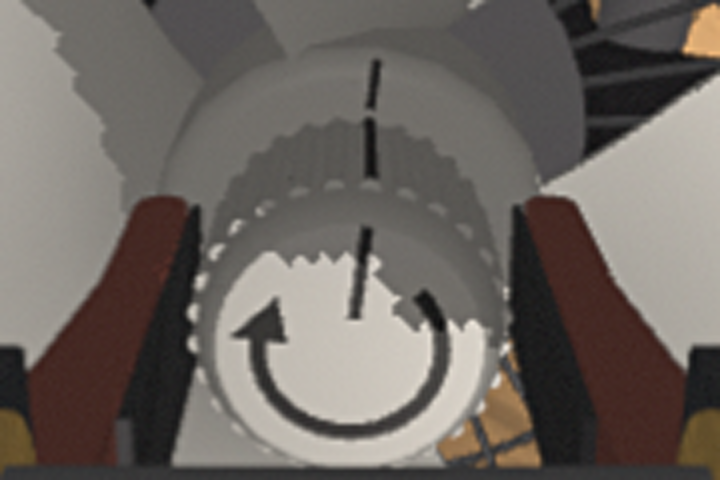

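The crop shows the spinner centred at crop column 348 and the pads' mid at about 355, so it is still about 0.6 mm off along -y. I'll correct that, then check the other axis by turning the open hand 90°.

Request:
move_arm(linear=[[0, -0.0006, 0], [0, 0, 0], [0, 0, 0], [0, 0, 0], [0, 0, 0], [0, 0, 0], [0, 0, 0]], rot=[[0, 0, 0], [0, 0, 0.15], [0, 0, 0.15], [0, 0, 0.15], [0, 0, 0.15], [0, 0, 0.15], [0, 0, 0.15]], hand=0.45)

```text
time_s: 11.65
tcp_pos: [0.6087, -0.1993, 0.1577]
tool_rot: [[-0.953, 0.303, -0.0], [0.303, 0.953, -0.0], [0.0, -0.0, -1.0]]
ft_force: [0.2, 1.2, -0.4]
width: 0.0482
gripper_force: 0.0
```

Request:
move_arm(linear=[[0, 0, 0], [0, 0, 0], [0, 0, 0], [0, 0, 0], [0, 0, 0], [0, 0, 0], [0, 0, 0]], rot=[[0, 0, 0.15], [0, 0, 0.15], [0, 0, 0.15], [0, 0, 0.15], [0, 0, 0.07], [0, 0, 0], [0, 0, 0]], hand=0.49)

```text
time_s: 12.35
tcp_pos: [0.6087, -0.1993, 0.1577]
tool_rot: [[-0.566, 0.825, -0.0], [0.825, 0.566, -0.0], [0.0, -0.0, -1.0]]
ft_force: [0.3, 0.2, -0.4]
width: 0.0446
gripper_force: 0.0
```

```bash
python3 -c "
from h import *
c=gaps(3); save(c,'w4.png',(230,180,410,300),4); print(top(c,(.608,-.198),.174,.192,.03))"
```

```text
gaps(mm) [(np.float64(-21.2), np.float64(-20.5)), (np.float64(0.3), np.float64(0.8)), (np.float64(0.8), np.float64(1.3)), (np.float64(21.9), np.float64(23.1))] w 44.84 ft [-0.4  0.5 -0.5] M [-0.01  0.01 -0.02] gf 0.0 tcp [ 0.6087 -0.1993  0.1577] t 12.4
gaps(mm) [(np.float64(-21.1), np.float64(-20.3)), (np.float64(0.3), np.float64(0.8)), (np.float64(0.8), np.float64(1.3)), (np.float64(21.9), np.float64(23.3))] w 44.79 ft [ 0.1 -0.2  0.3] M [-0.09  0.03 -0.02] gf 0.0 tcp [ 0.6087 -0.1993  0.1577] t 12.45
gaps(mm) [(np.float64(-21.2), np.float64(-20.4)), (np.float64(0.3), np.float64(0.8)), (np.float64(0.8), np.float64(1.3)), (np.float64(21.9), np.float64(23.2))] w 44.52 ft [-0.8  0.3 -0.1] M [-0.09  0.03  0.03] gf 0.0 tcp [ 0.6087 -0.1993  0.1577] t 12.5
(np.float64(0.18167407864346657), (0.6068996787071228, -0.1948540210723877, 0.02113858237862587), ((0.60679692029953, -0.19499073922634125), (0.04080158844590187, 0.04206039756536484), 33.04884338378906))
```

View pics/w4.png

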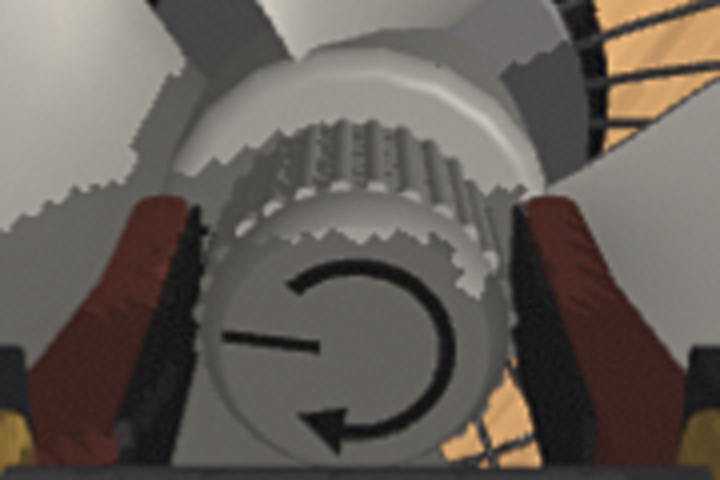

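The crop shows the spinner centred at about column 355 between the pads, so it is centred on this axis too. I'm turning back and closing in steps while watching the force.

Request:
move_arm(linear=[[0, -0.0002, 0], [0, 0, 0], [0, 0, 0], [0, 0, 0], [0, 0, 0], [0, 0, 0]], rot=[[0, 0, -0.07], [0, 0, -0.15], [0, 0, -0.15], [0, 0, -0.15], [0, 0, -0.15], [0, 0, -0.15]])

```text
time_s: 13.1
tcp_pos: [0.6085, -0.1994, 0.1577]
tool_rot: [[-0.99, 0.144, -0.0], [0.144, 0.99, -0.0], [0.0, -0.0, -1.0]]
ft_force: [0.3, -0.6, 0.3]
width: 0.045
gripper_force: 0.0
```

Request:
move_arm(linear=[[0, 0, 0], [0, 0, 0], [0, 0, 0], [0, 0, 0], [0, 0, 0], [0, 0, 0]], rot=[[0, 0, -0.15], [0, 0, -0.15], [0, 0, -0.15], [0, 0, -0.15], [0, 0, -0.15], [0, 0, 0]])

```text
time_s: 13.7
tcp_pos: [0.6086, -0.1994, 0.1577]
tool_rot: [[-0.825, -0.565, 0.0], [-0.565, 0.825, -0.0], [0.0, -0.0, -1.0]]
ft_force: [-0.6, -0.5, 0.7]
width: 0.0447
gripper_force: 0.0
```

Request:
move_arm(linear=[[0, 0, 0], [0, 0, 0], [0, 0, 0]], rot=[[0, 0, 0], [0, 0, 0], [0, 0, 0]], hand=0.515)

```text
time_s: 14.0
tcp_pos: [0.6086, -0.1995, 0.1577]
tool_rot: [[-0.827, -0.562, 0.0], [-0.562, 0.827, -0.0], [0.0, -0.0, -1.0]]
ft_force: [0.2, -1.3, 0.6]
width: 0.0427
gripper_force: 0.6
```

Request:
move_arm(linear=[[0, 0, 0], [0, 0, 0]], rot=[[0, 0, 0], [0, 0, 0]], hand=0.53)

```text
time_s: 14.2
tcp_pos: [0.6086, -0.1995, 0.1577]
tool_rot: [[-0.827, -0.563, 0.0], [-0.563, 0.827, -0.0], [0.0, -0.0, -1.0]]
ft_force: [-0.6, -1.2, -0.4]
width: 0.0419
gripper_force: 25.5
```

The grip is centred, with side force under 1.5 N. I start unscrewing, feeling for the lift.

Request:
move_arm(linear=[[0, 0, 0], [0, 0, 0], [0, 0, -0.0001], [0, 0, -0.0001], [0, 0, -0.0001]], rot=[[0, 0, 0], [0, 0, 0], [0, 0, 0.1], [0, 0, 0.1], [0, 0, 0.1]], hand=0.6)

```text
time_s: 14.7
tcp_pos: [0.6086, -0.1992, 0.1582]
tool_rot: [[-0.957, -0.29, 0.0], [-0.29, 0.957, 0.0], [-0.0, 0.0, -1.0]]
ft_force: [-0.5, 0.5, 0.7]
width: 0.0417
gripper_force: 30.0
```

Request:
move_arm(linear=[[0, 0, -0.0001], [0, 0, -0.0001], [0, 0, -0.0001], [0, 0, -0.0001]], rot=[[0, 0, 0.12], [0, 0, 0.12], [0, 0, 0.12], [0, 0, 0.12]])

```text
time_s: 15.1
tcp_pos: [0.6089, -0.1993, 0.1588]
tool_rot: [[-0.983, 0.186, 0.001], [0.186, 0.983, -0.0], [-0.001, -0.0, -1.0]]
ft_force: [-0.2, 0.1, 2.0]
width: 0.0421
gripper_force: 30.0
```

```bash
python3 -c "
from rig import arm
s=arm.read_state();print(s['moment'].round(2),s['ft_force'].round(1),s['q'][5])"
```

```text
[ 0.04 -0.02 -0.  ] [-0.2  0.1  2. ] -1.808357081175203
```

Request:
move_arm(linear=[[0, 0, -0.00012], [0, 0, -0.00012], [0, 0, -0.00012], [0, 0, -0.00012]], rot=[[0, 0, 0.12], [0, 0, 0.12], [0, 0, 0.12], [0, 0, 0.12]])

```text
time_s: 15.5
tcp_pos: [0.6085, -0.1992, 0.1589]
tool_rot: [[-0.786, 0.618, 0.0], [0.618, 0.786, 0.0], [0.0, 0.0, -1.0]]
ft_force: [0.3, 0.4, -0.4]
width: 0.0415
gripper_force: 30.0
```

Request:
move_arm(linear=[[0, 0, -0.00012], [0, 0, -0.00012], [0, 0, -0.00012], [0, 0, -0.00012]], rot=[[0, 0, 0.12], [0, 0, 0.12], [0, 0, 0.12], [0, 0, 0.12]])

```text
time_s: 15.9
tcp_pos: [0.6087, -0.1993, 0.1597]
tool_rot: [[-0.412, 0.911, 0.0], [0.911, 0.412, -0.0], [-0.0, 0.0, -1.0]]
ft_force: [-0.9, -0.1, 3.5]
width: 0.0417
gripper_force: 30.0
```

Request:
move_arm(linear=[[0, 0, -0.0002], [0, 0, -0.0002], [0, 0, -0.0002]], rot=[[0, 0, 0.1], [0, 0, 0.1], [0, 0, 0.1]])

```text
time_s: 16.2
tcp_pos: [0.6087, -0.1994, 0.1604]
tool_rot: [[-0.125, 0.992, 0.0], [0.992, 0.125, -0.0], [-0.0, 0.0, -1.0]]
ft_force: [0.1, 0.1, 2.2]
width: 0.0419
gripper_force: 30.0
```

Request:
move_arm(linear=[[0, 0, -0.00018], [0, 0, -0.00018], [0, 0, -0.00018], [0, 0, -0.00018]], rot=[[0, 0, 0.12], [0, 0, 0.12], [0, 0, 0.12], [0, 0, 0.12]])

```text
time_s: 16.6
tcp_pos: [0.6088, -0.1994, 0.1612]
tool_rot: [[0.348, 0.937, 0.001], [0.937, -0.348, -0.0], [-0.0, 0.001, -1.0]]
ft_force: [0.0, -0.1, 3.3]
width: 0.0419
gripper_force: 30.0
```

Request:
move_arm(linear=[[0, 0, -0.0002], [0, 0, -0.0002], [0, 0, -0.0002], [0, 0, -0.0002]], rot=[[0, 0, 0.12], [0, 0, 0.12], [0, 0, 0.12], [0, 0, 0.12]])

```text
time_s: 17.0
tcp_pos: [0.6089, -0.1995, 0.1621]
tool_rot: [[0.742, 0.67, 0.001], [0.67, -0.742, -0.0], [0.0, 0.001, -1.0]]
ft_force: [-0.4, -0.1, 3.5]
width: 0.042
gripper_force: 30.0
```

Request:
move_arm(linear=[[0, 0, -0.00024], [0, 0, -0.00024], [0, 0, -0.00024], [0, 0, -0.00024]], rot=[[0, 0, 0.12], [0, 0, 0.12], [0, 0, 0.12], [0, 0, 0.12]])

```text
time_s: 17.4
tcp_pos: [0.6089, -0.1995, 0.163]
tool_rot: [[0.968, 0.252, 0.001], [0.252, -0.968, -0.0], [0.001, 0.001, -1.0]]
ft_force: [-0.1, -1.1, 2.3]
width: 0.0415
gripper_force: 30.0
```

Request:
move_arm(linear=[[0, 0, -0.0002], [0, 0, -0.0002], [0, 0, -0.0002], [0, 0, -0.0002]], rot=[[0, 0, 0.12], [0, 0, 0.12], [0, 0, 0.12], [0, 0, 0.12]])

```text
time_s: 17.8
tcp_pos: [0.6089, -0.1996, 0.1639]
tool_rot: [[0.975, -0.223, 0.001], [-0.223, -0.975, -0.001], [0.001, 0.0, -1.0]]
ft_force: [-0.3, -0.5, 3.3]
width: 0.0416
gripper_force: 30.0
```

Request:
move_arm(linear=[[0, 0, -0.0002], [0, 0, -0.0002], [0, 0, -0.0002], [0, 0, -0.0002]], rot=[[0, 0, 0.12], [0, 0, 0.12], [0, 0, 0.12], [0, 0, 0.12]])

```text
time_s: 18.2
tcp_pos: [0.6088, -0.1995, 0.1648]
tool_rot: [[0.762, -0.648, 0.001], [-0.648, -0.762, -0.001], [0.001, -0.0, -1.0]]
ft_force: [-0.9, 0.7, 4.3]
width: 0.042
gripper_force: 30.0
```

Request:
move_arm(linear=[[0, 0, -0.0002], [0, 0, -0.0002], [0, 0, -0.0002], [0, 0, -0.0002]], rot=[[0, 0, 0.12], [0, 0, 0.12], [0, 0, 0.12], [0, 0, 0.12]])

```text
time_s: 18.6
tcp_pos: [0.6089, -0.1995, 0.1657]
tool_rot: [[0.376, -0.927, 0.001], [-0.927, -0.376, -0.001], [0.001, -0.001, -1.0]]
ft_force: [-1.5, 0.0, 5.1]
width: 0.0422
gripper_force: 30.0
```

Past three quarters of a turn, so I try a light lift.

Request:
move_arm(linear=[[0, 0, -0.0003], [0, 0, -0.0003], [0, 0, -0.0003], [0, 0, 0]], rot=[[0, 0, 0], [0, 0, 0], [0, 0, 0], [0, 0, 0]])

```text
time_s: 19.0
tcp_pos: [0.6089, -0.1995, 0.1659]
tool_rot: [[0.382, -0.924, 0.001], [-0.924, -0.382, -0.0], [0.001, -0.0, -1.0]]
ft_force: [1.4, -0.8, 3.4]
width: 0.0416
gripper_force: 30.0
```

Request:
move_arm(linear=[[0, 0, -0.0003], [0, 0, -0.0003], [0, 0, 0]], rot=[[0, 0, 0], [0, 0, 0], [0, 0, 0]])

```text
time_s: 19.3
tcp_pos: [0.6083, -0.1993, 0.166]
tool_rot: [[0.381, -0.925, -0.001], [-0.925, -0.381, 0.0], [-0.0, 0.0, -1.0]]
ft_force: [0.9, 0.2, 0.8]
width: 0.0418
gripper_force: 30.0
```

```bash
python3 - <<'E'
from h import *
print(arm.read_state()['moment'].round(2))
c=arm.camera("wrist"); s=arm.read_state(); print(s['ft_force'].round(1),s['moment'].round(2),s['q'][5])
z=top(c,(.608,-.198),.174,.2,.03); print(z)
c=arm.camera("side"); save(c,"s2.png",(340,160,480,265),5)
P=cloud(c);
m=(P[...,2]>.15)&(P[...,2]<.2)&(np.hypot(P[...,0]-.608,P[...,1]+.199)<.022); print(np.percentile(P[m][:,2],[1,50,99]))
E
```

```text
[0.01 0.   0.07]
[0.1 0.2 0.7] [ 0.   -0.02  0.01] 2.3264640273952786
(np.float64(0.18983451750798197), (0.6094698905944824, -0.20201702415943146, 0.03029153309762478), ((0.6095601916313171, -0.20033755898475647), (0.04546111077070236, 0.06271675229072571), 115.24284362792969))
[0.15007028 0.17269878 0.19139711]
```

View pics/s2.png

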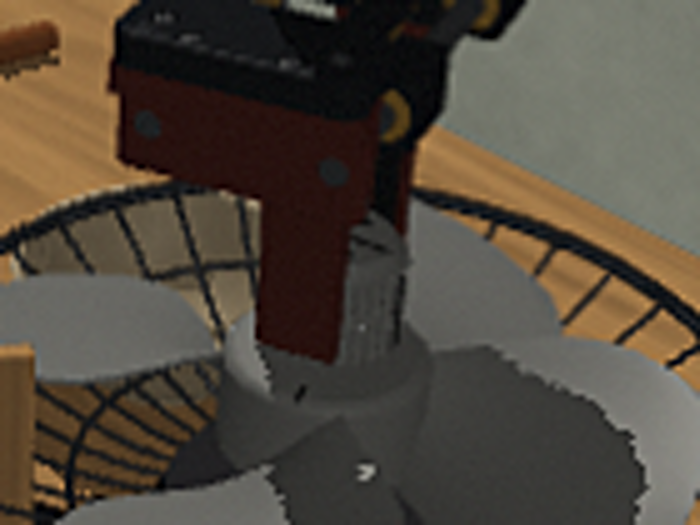

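The side crop shows the spinner raised under the fingers at (375,290), with its line turned to (400,300). The top is at 0.190, about 8 mm up, and the force is near zero. I go on lifting lightly.

Request:
move_arm(linear=[[0, 0, -0.0004], [0, 0, -0.0004], [0, 0, 0]], rot=[[0, 0, 0], [0, 0, 0], [0, 0, 0]])

```text
time_s: 19.7
tcp_pos: [0.6082, -0.1992, 0.1669]
tool_rot: [[0.381, -0.925, -0.001], [-0.925, -0.381, 0.0], [-0.0, 0.001, -1.0]]
ft_force: [-0.2, 0.2, 0.2]
width: 0.0419
gripper_force: 30.0
```

Request:
move_arm(linear=[[0, 0, -0.0005], [0, 0, -0.0005], [0, 0, -0.0005], [0, 0, 0]], rot=[[0, 0, 0], [0, 0, 0], [0, 0, 0], [0, 0, 0]])

```text
time_s: 20.1
tcp_pos: [0.6086, -0.1994, 0.1687]
tool_rot: [[0.381, -0.925, 0.0], [-0.925, -0.381, -0.0], [0.0, -0.0, -1.0]]
ft_force: [0.2, -0.3, -0.4]
width: 0.0419
gripper_force: 30.0
```

It lifts freely.

Request:
move_arm(linear=[[0, 0, -0.001], [0, 0, -0.001], [0, 0, -0.001], [0, 0, 0]], rot=[[0, 0, 0], [0, 0, 0], [0, 0, 0], [0, 0, 0]])

```text
time_s: 20.5
tcp_pos: [0.6086, -0.1995, 0.1718]
tool_rot: [[0.381, -0.925, 0.0], [-0.925, -0.381, -0.0], [0.0, -0.0, -1.0]]
ft_force: [0.2, -0.3, -0.4]
width: 0.042
gripper_force: 30.0
```

```bash
python3 - <<'E'
from h import *
c=arm.camera("wrist"); s=arm.read_state(); print(s['ft_force'].round(1),s['tcp_pos'])
print(top(c,(.608,-.198),.184,.2,.025)[0])
E
```

```text
[-0.   0.9 -0.8] [ 0.60860727 -0.19945147  0.17177727]
0.19575322380469637
```

Request:
move_arm(linear=[[0, 0, -0.005], [0, 0, -0.015], [0, 0, -0.02], [0, 0, -0.02], [0, 0, -0.01], [0, 0, -0.01], [0, 0, -0.01], [0, 0, -0.01]], rot=[[0, 0, 0], [0, 0, 0], [0, 0, -0.15], [0, 0, -0.15], [0, 0, -0.15], [0, 0, -0.15], [0, 0, -0.15], [0, 0, -0.15]])

```text
time_s: 21.35
tcp_pos: [0.6085, -0.1993, 0.2725]
tool_rot: [[0.963, -0.271, 0.0], [-0.271, -0.963, -0.0], [0.0, 0.0, -1.0]]
ft_force: [-0.4, -0.3, -0.4]
width: 0.0417
gripper_force: 30.0
```

Request:
move_arm(linear=[[-0.01, -0.016, 0], [-0.0193, -0.0309, 0], [-0.0193, -0.0309, 0], [-0.0193, -0.0309, 0], [-0.0193, -0.0309, 0], [-0.0193, -0.0309, 0], [-0.0193, -0.0309, 0], [-0.0193, -0.0309, 0]], rot=[[0, 0, 0], [0, 0, 0], [0, 0, 0], [0, 0, 0], [0, 0, 0], [0, 0, 0], [0, 0, 0], [0, 0, 0]])

```text
time_s: 22.15
tcp_pos: [0.5314, 0.0663, 0.2712]
tool_rot: [[0.96, -0.281, -0.001], [-0.281, -0.96, 0.0], [-0.001, -0.0, -1.0]]
ft_force: [0.1, 0.1, -0.8]
width: 0.0419
gripper_force: 30.0
```

Request:
move_arm(linear=[[-0.0193, -0.0309, 0], [-0.0193, -0.0309, 0], [-0.0193, -0.0309, 0], [-0.0193, -0.0309, 0.01], [-0.01, -0.0155, 0.02], [0, 0, 0.03], [0, 0, 0.03], [0, 0, 0]], rot=[[0, 0, 0], [0, 0, 0], [0, 0, 0], [0, 0, 0], [0, 0, 0], [0, 0, 0], [0, 0, 0], [0, 0, 0]])

```text
time_s: 22.95
tcp_pos: [0.4833, 0.2216, 0.1779]
tool_rot: [[0.96, -0.279, -0.008], [-0.279, -0.96, -0.002], [-0.007, 0.005, -1.0]]
ft_force: [-0.8, -0.1, -0.8]
width: 0.0417
gripper_force: 30.0
```

```bash
python3 - <<'E'
from h import *
c=arm.camera("wrist"); s=arm.read_state(); print(s['ft_force'].round(1),s['tcp_pos'],s["width"],s["q"][5])
c=arm.camera("side"); save(c,"s3.png",(120,60,420,300),2.5)
for r in arm.landmark_of(c,"saucer_in")[:2]: print(r["p"],r["pixel"],atz(c,r["pixel"],.005))
E
```

```text
[-0.2  0.6 -0.7] [0.48513475 0.22181017 0.17999048] 0.04205390987948959 2.152520186918978
0.62 [216.8, 215.8] [0.49228469 0.22119659 0.005     ]
```

View pics/s3.png

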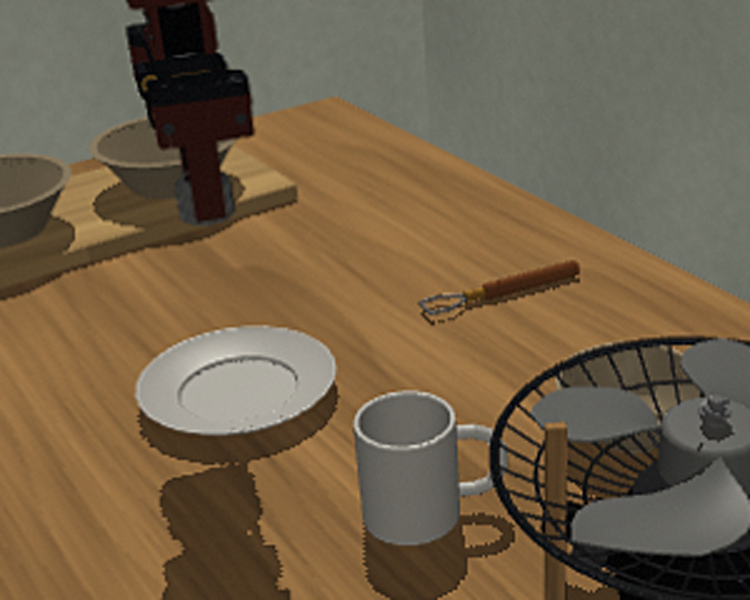

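The view shows the spinner in the fingers at crop (205,200), the bare shaft at (715,410) and the empty saucer at (237,385). I'm lowering it toward the saucer centre.

Request:
move_arm(linear=[[0.004, -0.001, 0.02], [0, 0, 0.03], [0, 0, 0.03], [0, 0, 0.03], [0, 0, 0.025], [0, 0, 0.015], [0, 0, 0.006], [0, 0, 0]], rot=[[0, 0, 0], [0, 0, 0], [0, 0, 0], [0, 0, 0], [0, 0, 0], [0, 0, 0], [0, 0, 0], [0, 0, 0]])

```text
time_s: 23.9
tcp_pos: [0.493, 0.2218, 0.0262]
tool_rot: [[0.961, -0.278, 0.001], [-0.278, -0.961, 0.0], [0.001, -0.001, -1.0]]
ft_force: [0.4, -0.5, 0.3]
width: 0.0418
gripper_force: 30.0
```

Request:
move_arm(linear=[[0, 0, 0], [0, 0, 0.001], [0, 0, 0.001], [0, 0, 0]], rot=[[0, 0, 0], [0, 0, 0], [0, 0, 0], [0, 0, 0]])

```text
time_s: 24.3
tcp_pos: [0.4924, 0.2217, 0.024]
tool_rot: [[0.961, -0.277, 0.001], [-0.277, -0.961, 0.0], [0.001, -0.0, -1.0]]
ft_force: [0.6, -0.1, -0.9]
width: 0.0421
gripper_force: 30.0
```

Still about 11 mm above contact (expected at a TCP z of about 0.013).

Request:
move_arm(linear=[[0, 0, 0.003], [0, 0, 0.003], [0, 0, 0.002], [0, 0, 0.001], [0, 0, 0]], rot=[[0, 0, 0], [0, 0, 0], [0, 0, 0], [0, 0, 0], [0, 0, 0]])

```text
time_s: 24.8
tcp_pos: [0.4919, 0.2215, 0.0143]
tool_rot: [[0.961, -0.277, -0.001], [-0.277, -0.961, -0.0], [-0.001, 0.0, -1.0]]
ft_force: [0.0, 0.1, -1.1]
width: 0.0419
gripper_force: 30.0
```

Request:
move_arm(linear=[[0, 0, 0.0005], [0, 0, 0.0005], [0, 0, 0]], rot=[[0, 0, 0], [0, 0, 0], [0, 0, 0]])

```text
time_s: 25.1
tcp_pos: [0.4922, 0.2216, 0.0136]
tool_rot: [[0.961, -0.277, 0.0], [-0.277, -0.961, -0.0], [0.0, 0.0, -1.0]]
ft_force: [-0.2, -0.8, -0.3]
width: 0.0416
gripper_force: 30.0
```

Request:
move_arm(linear=[[0, 0, 0.0004], [0, 0, 0.0004], [0, 0, 0]], rot=[[0, 0, 0], [0, 0, 0], [0, 0, 0]])

```text
time_s: 25.4
tcp_pos: [0.4921, 0.2216, 0.0127]
tool_rot: [[0.961, -0.277, -0.0], [-0.277, -0.961, -0.0], [-0.0, 0.0, -1.0]]
ft_force: [0.1, 0.0, -0.4]
width: 0.0418
gripper_force: 30.0
```

Request:
move_arm(linear=[[0, 0, 0.0004], [0, 0, 0.0004], [0, 0, 0]], rot=[[0, 0, 0], [0, 0, 0], [0, 0, 0]])

```text
time_s: 25.7
tcp_pos: [0.4922, 0.2216, 0.0123]
tool_rot: [[0.961, -0.277, 0.0], [-0.277, -0.961, -0.0], [0.0, 0.0, -1.0]]
ft_force: [-0.8, -0.4, 3.5]
width: 0.042
gripper_force: 30.0
```

Contact at 3.5 N. I open gently (to about 54 mm) and withdraw.

Request:
move_arm(linear=[[0, 0, 0], [0, 0, 0], [0, 0, 0], [0, 0, 0]], rot=[[0, 0, 0], [0, 0, 0], [0, 0, 0], [0, 0, 0]], hand=0.38)

```text
time_s: 26.1
tcp_pos: [0.4921, 0.2216, 0.0119]
tool_rot: [[0.961, -0.277, -0.0], [-0.277, -0.961, -0.0], [-0.0, 0.0, -1.0]]
ft_force: [0.2, 0.1, 0.3]
width: 0.0543
gripper_force: 0.0
```

Request:
move_arm(linear=[[0, 0, -0.003], [0, 0, -0.01], [0, 0, -0.02], [0, 0, -0.03], [0, 0, -0.04], [0, 0, -0.04], [0, 0, -0.02], [0, 0, 0]], rot=[[0, 0, 0], [0, 0, 0], [0, 0, 0], [0, 0, 0], [0, 0, 0], [0, 0, 0], [0, 0, 0], [0, 0, 0]])

```text
time_s: 26.9
tcp_pos: [0.4946, 0.2224, 0.1791]
tool_rot: [[0.961, -0.277, 0.007], [-0.277, -0.961, 0.002], [0.006, -0.004, -1.0]]
ft_force: [0.6, 0.3, -0.6]
width: 0.0543
gripper_force: 0.0
```

```bash
python3 - <<'E'
from h import *
c=arm.camera("side"); save(c,"s4.png",(120,60,520,340),2)
c=arm.camera("wrist"); print(top(c,(.492,.222),.03,.045,.04)); s=arm.read_state(); print(s["tcp_pos"],s["width"],s["ft_force"])
E
```

```text
(np.float64(0.036171293597911096), (0.493465393781662, 0.22368648648262024, 0.020990921184420586), ((0.4933304786682129, 0.22347375750541687), (0.04067423194646835, 0.041168179363012314), 37.47703552246094))
[0.49199889 0.22160908 0.17531835] 0.05452850202104838 [-0.51467835  0.30136166 -0.01896142]
```

View pics/s4.png

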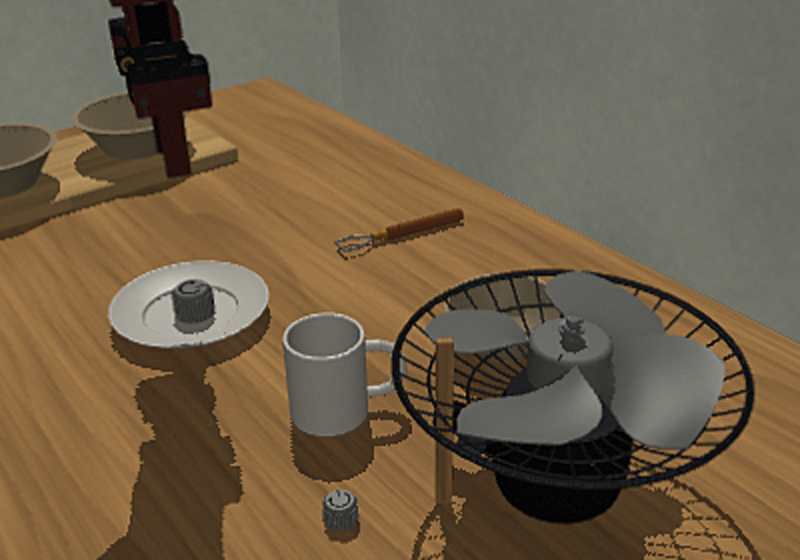

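The view shows the spinner upright in the middle of the saucer at (192,300), engraved face up. The shaft is bare at (572,335), the other things are unmoved and the hand is clear.

```bash
python3 -c "
from rig import arm
print(arm.close_job())"
```

```text
the job is handed in; nothing more can be done
None
```

The spinner came off clockwise without forcing (wrist force readings stayed at about 5 N or less) and now stands engraved face up in the middle of the white saucer; the job was handed in at about 27 s of arm time, and the verdict was not reported back.

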